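Load the sleeving cradles with the boxed sets

TASK

Three plain boxed card sets stand on edge on the packing table and are next to get their kraft sleeves: stand each one on its long edge, as it is now, down inside the wooden cradle that fits its length - the smallest set in the shortest cradle, the medium set in the middle one, the largest set in the longest. The boxed set that already has a brown kraft band round its middle is finished: leave it standing where it is.

Things in the scene. Friction and masses are not known exactly. Their poses are not given: they have to be found in the camera images.
- small_set_center (a point): Centre (half-way up, 50.5 mm above its underside) of the small boxed card set: a plain film-wrapped rigid grey box with purple ends, no kraft band, standing on its long narrow edge: 131 mm long, 45 mm thick, 101 mm tall, about 0.35 kg. Axes: z up, y along its length, x across its 45 mm thickness. It stands loose; take it from above across the 45 mm thickness, near its top.
- medium_set_center (a point): Centre (half-way up, 56.5 mm above its underside) of the medium boxed card set: a plain film-wrapped rigid grey box with purple ends, no kraft band, standing on its long narrow edge: 151 mm long, 45 mm thick, 113 mm tall, about 0.35 kg. Axes: z up, y along its length, x across its 45 mm thickness. It stands loose; take it from above across the 45 mm thickness, near its top.
- large_set_center (a point): Centre (half-way up, 68 mm above its underside) of the large boxed card set: a plain film-wrapped rigid grey box with purple ends, no kraft band, standing on its long narrow edge: 190 mm long, 45 mm thick, 136 mm tall, about 0.35 kg. Axes: z up, y along its length, x across its 45 mm thickness. It stands loose; take it from above across the 45 mm thickness, near its top.
- sleeved_set_center (a point): Centre (70.5 mm above its underside) of the finished boxed set: the same kind of grey box standing loose on its long edge, 201 mm long, 47 mm thick, 141 mm tall, with an 85 mm wide band of plain brown kraft card folded round its middle (over its top and both broad faces). Axes: z up, y along its length, x across its thickness. It stays where it is.
- short_cradle_seat (a point): Centre of the inner floor (top of the floor) of the short sleeving cradle, an open plywood trough with a grey felt floor, fixed to the table: outside 159 x 77 mm, inside 147 mm long by 65 mm wide; the floor lies 8 mm above the table; walls 6 mm thick, their tops 42 mm above the table (24 mm in a 50 mm wide dip in the middle of each long side). Fits the small set standing on its long edge. Axes: z up, y along its length, x across.
- middle_cradle_seat (a point): Centre of the inner floor (top of the floor) of the middle sleeving cradle, an open plywood trough with a grey felt floor, fixed to the table: outside 180 x 77 mm, inside 168 mm long by 65 mm wide; the floor lies 8 mm above the table; walls 6 mm thick, their tops 42 mm above the table (24 mm in a 50 mm wide dip in the middle of each long side). Fits the medium set standing on its long edge. Axes: z up, y along its length, x across.
- long_cradle_seat (a point): Centre of the inner floor (top of the floor) of the long sleeving cradle, an open plywood trough with a grey felt floor, fixed to the table: outside 220 x 77 mm, inside 208 mm long by 65 mm wide; the floor lies 8 mm above the table; walls 6 mm thick, their tops 42 mm above the table (24 mm in a 50 mm wide dip in the middle of each long side). Fits the large set standing on its long edge. Axes: z up, y along its length, x across.
There are look-alikes about, which are no part of the job. Leave any blue look-alike of the part that bears small_set_center alone.

How it is judged:
At the end, for the whole second after the job is handed in: Each plain set stands upright (0.1 rad) at rest and released on the floor (6 mm) of its own cradle: small in short, medium in middle, large in long; centres within 15 mm seen from above, lengths aligned within 0.25 rad. The sleeved set still stands upright within 20 mm of its start (horizontal distance between small_set_center and short_cradle_seat below 0.015 m and z of small_set_center in the frame of short_cradle_seat between 0.0445 and 0.0565 m and angle between each of small_set_center, medium_set_center, large_set_center, sleeved_set_center's own z axis and vertical below 0.1 rad and angle between the y axis of small_set_center and the y axis of short_cradle_seat, either way round below 0.25 rad and linear speed of each of small_set, medium_set, large_set below 0.02 m/s and horizontal distance between medium_set_center and middle_cradle_seat below 0.015 m and z of medium_set_center in the frame of middle_cradle_seat between 0.0505 and 0.0625 m and angle between the y axis of medium_set_center and the y axis of middle_cradle_seat, either way round below 0.25 rad and horizontal distance between large_set_center and long_cradle_seat below 0.015 m and z of large_set_center in the frame of long_cradle_seat between 0.062 and 0.074 m and angle between the y axis of large_set_center and the y axis of long_cradle_seat, either way round below 0.25 rad and distance of sleeved_set_center from where it was at the start of the episode below 0.02 m); the robot touches nothing.
It fails at once if the sleeved set is pushed more than 30 mm from its place or tipped (distance of sleeved_set_center from where it was at the start of the episode above 0.03 m or angle between sleeved_set_center's own z axis and vertical above 0.4 rad).
It also fails if it takes over 112 s, if anything falls off the work surface, if the arm or the gripper's body presses on something with over 40 N, if the wrist force passes 120 N, or if a joint passes its speed limit or range.

ROBOT

A 7-joint arm with a two-finger parallel gripper is mounted at the origin on the work surface; the furniture and walls round the work are solid. World frame = base frame: x ahead of the robot, y to its left, z up, the work surface at z = 0. Lengths are in m, angles in rad, forces in N, time in s.
With the tool pointing down it reaches from about 0.4 to 0.875 m from the base axis. Payload 19.3 kg.
Tool frame: the origin (TCP) lies midway between the tips of the shut fingers; the grasp point (between the pads) lies bot.tcp_to_grasp behind it (bot.tcp_to_grasp is the distance from the TCP to the grasp point, in m); z points along the fingers, y is the line along which they close (so a half turn about z gives the same grasp; the last joint's range is limited). The gripper opens to 85 mm and grips with 20 to 120 N. Pads are 22 mm wide; open, the fingers measure 114 mm over their backs; the gripper's body (76 mm by 85 mm) begins 54 mm behind the grasp point. The pads swing forward as they close: fully open they stand 13 mm farther back than shut.
Start: joints at [1.265, 0.521, -0.036, 1.599, 0.021, 1.021, -0.113], TCP at [0.146, -0.608, 0.231] pointing down, gripper open.
Joint ranges: [-2.91, 2.91], [-0.3, 2.13], [-1.5, 1.42], [0.17, 2.43], [-1.26, 4.41], [0.16, 1.93], [-2.52, 2.52]. Speed limits (rad/s): [1.89, 1.89, 2.39, 2.39, 3.01, 3.01, 3.01].

INTERFACE

Orientations are given as [roll, pitch, yaw] about the fixed x, y, z axes, in that order (R = Rz(yaw) Ry(pitch) Rx(roll)).
In Python, from workcell import observe, imaging, bot gives the robot as it stands.
- The arm moves only by the tool send_rows, never from a script. Its argument "plan" is text: rows parted by semicolons, each of 7 numbers parted by spaces: the shift along the tool's x, y, z in m, then the turn, a rotation vector about the tool's x, y, z in degrees, then the finger opening in m, from 0 to 0.0854. In form: dx dy dz rx ry rz claw; .... A call has 1 to 10 rows; each row is the pose to reach, as a shift and turn from the pose commanded when the call began, along the tool's axes at that moment; what a row does not reach only later rows make up. A row lasts 1/12 s, in which the tool goes at most 41.7 mm and 7.16 degrees, less where a joint would pass 70% of its speed; a pose out of reach is approached as far as the arm can. A call with a gripper value outside its range is refused whole. The fingers move at their own pace and stop on an object; "grip_force" is the grip in N (left out, the last holds). Time passes only in rows, so rows that repeat a pose let the fingers close. It gives the time, the measured TCP pose, the force, the opening and the grip force at its end, in the units of the state.
- observe(): the state, without advancing time (a new reading comes with each control period).
- imaging.grab_frame(name): name is "scene" or "top" or "wrist"; returns a dict with "color" (384x512x3 uint8, red, green, blue), "fx", "fy", "cx", "cy" (pixels), "eye" and "orientation" of the camera in the world; the wrist camera has in their place "tool_from_camera" (4x4, takes a point from camera to tool coordinates, whose origin is the TCP and whose axes are the flange's). Camera axes: x right, y down, z forward; pixel columns grow to the right and rows downward; lengths in m; the calibration is good to about 2 mm. A picture is of the moment at which its call begins: read the wrist's pose just before it. There is no depth.
- bot.job_done(): hands the job in; it is judged then, once.
The state is a dict: "clock": time; "qpos": joint angles; "qd": joint speeds; "joint_efforts": joint torques, N m; "position": TCP position; "tool_rot": TCP orientation; "force": force on the tool from outside, world axes, zero at the start; "moment": the same for the moment, N m; "grip_width": finger opening in m; "finger_force": force on a finger pad.
Only numpy, scipy, OpenCV 4.12 (cv2) and the standard library are available. Lean on these libraries where they do the work, as an engineer would, in place of code of your own. Each camera call takes 0.05 s, during which the arm holds its last target. There are 200 camera calls.

## Working session

There is one attempt and no reset: what is moved stays moved. The work goes in short steps, Python scripts to look and compute and a tool call to move; the robot and the scene stay as the last step left them, time stands still between calls to the robot, and variables do not carry over. Pictures are saved under pics/ and viewed, at most 14 in all, crops included, and the job is handed in when it is done.

Besides the shell and the picture viewer there is one more tool, called as name(argument=value, ...), one argument or row to a line, values as JSON. send_rows: Moves the arm, as the interface text tells. Its arguments: {"type":"object","properties":{"plan":{"type":"string"},"grip_force":{"type":"number"}},"required":["plan"]}

```bash
mkdir -p pics; ls
python3 - <<'E'
from workcell import observe, imaging, bot
import cv2
s=observe(); print({k:s[k] for k in("clock","position","tool_rot","grip_width")}, bot.tcp_to_grasp)
for n in("top","scene"):
    f=imaging.grab_frame(n); cv2.imwrite(f"pics/{n}0.png",f["color"][:,:,::-1]); print(n,f["fx"],f["cx"],f["cy"],f["eye"],f["orientation"])
E
```

```text
pics
{'clock': 0.0, 'position': array([ 0.14591048, -0.60737849,  0.23072431]), 'tool_rot': array([-3.14043284e+00,  7.59855242e-05,  2.35800856e-01]), 'grip_width': 0.08561891825894881} 0.0187
top 375.5215351847266 258.1576626909868 192.7067117033822 [0.32289995 0.01864977 1.14493768] [-2.98588639 -0.01565374 -1.54154868]
scene 457.6933174745494 256.03826188356436 196.5355804620449 [-0.25900767  0.85407605  0.92724638] [-2.20382583 -0.0113694  -2.43547147]
```

View pics/top0.png

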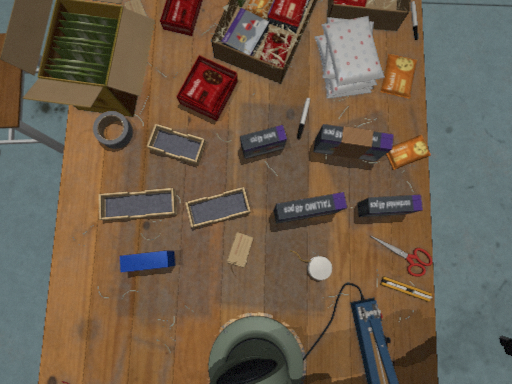

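View pics/scene0.png

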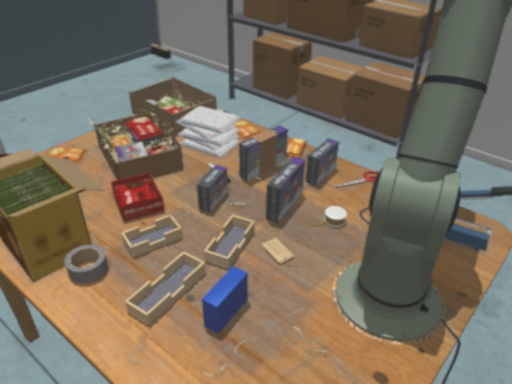

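The top view shows base-up=+x. The plain sets are at about small (263,142), large (310,207) and medium (390,205), and the sleeved set is at (352,142). The cradles are short (176,143), long (137,204) and middle (218,208), and the blue decoy is at (147,261). I'll enlarge it to pick corners.

Run:
```python
import cv2,numpy as np
im=cv2.imread("pics/top0.png")
a=cv2.resize(im[115:225,230:430],None,fx=4,fy=4,interpolation=cv2.INTER_CUBIC); cv2.imwrite("pics/a.png",a)
b=cv2.resize(im[115:235,90:260],None,fx=4.7,fy=4.7,interpolation=cv2.INTER_CUBIC); cv2.imwrite("pics/b.png",b)
```

```text
(no output)
```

View pics/a.png

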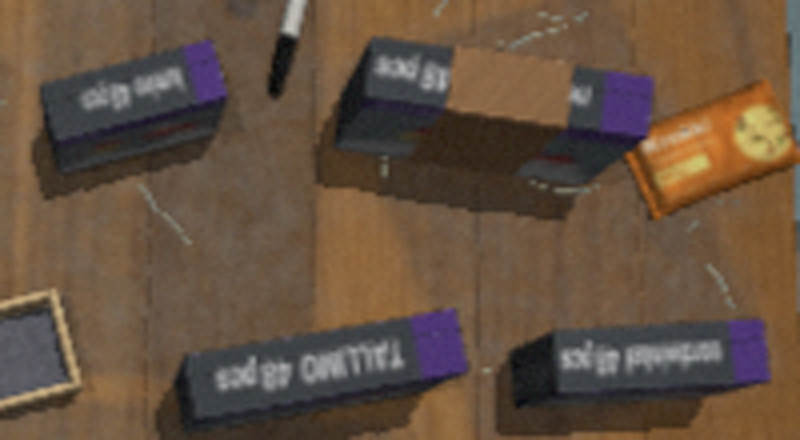

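View pics/b.png

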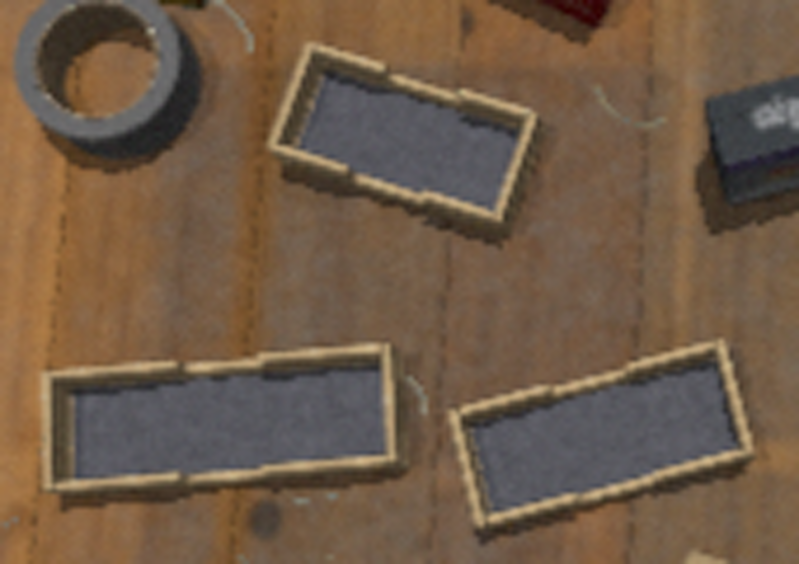

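The crops show each box's top face clearly, with the purple strip at its right end. The cradle rims are clear too, so I'll cast those corners at the known heights.

```bash
cat > h.py <<'E'
import numpy as np
from scipy.spatial.transform import Rotation as R
def cast(f,px,z):
    d=np.array([[(u-f["cx"])/f["fx"],(v-f["cy"])/f["fy"],1] for u,v in px])@R.from_euler("xyz",f["orientation"]).as_matrix().T
    e=np.array(f["eye"]); return e+d*((z-e[2])/d[:,2])[:,None]
def quad(P):
    l=(P[1]+P[2]-P[0]-P[3])/2; w=(P[1]+P[0]-P[2]-P[3])/2
    return P.mean(0)[:2], np.hypot(*l[:2]), np.hypot(*w[:2]), np.degrees(np.arctan2(-l[0],l[1])) # yaw of length axis, from +y
E
python3 - <<'E'
from h import *
from workcell import imaging
f=imaging.grab_frame("top")
A=dict(small=([(42,88),(212,42),(226,96),(57,142)],.101),large=([(180,358),(458,310),(468,372),(195,422)],.136),medium=([(556,332),(766,320),(770,382),(560,402)],.113),sleeved=([(372,38),(653,76),(645,138),(362,100)],.141))
B=dict(short=([(308,44),(537,112),(500,220),(271,150)],.042),long=([(42,374),(389,345),(397,466),(44,490)],.042),middle=([(452,412),(722,342),(751,452),(480,530)],.042))
for D,s,o in((A,4,(230,115)),(B,4.7,(90,115))):
    for k,(c,z) in D.items():
        px=(np.array(c)+.5)/s-.5+o
        c,l,w,a=quad(cast(f,px,z)); print(k,c.round(4),"l %.3f w %.3f ang %.1f r %.3f"%(l,w,(a+90)%180-90,np.hypot(*c)))
E
```

```text
small [ 0.6484 -0.0029] l 0.127 w 0.042 ang 17.6 r 0.648
large [ 0.4499 -0.137 ] l 0.191 w 0.044 ang 11.9 r 0.470
medium [ 0.4646 -0.3758] l 0.148 w 0.046 ang 6.1 r 0.598
sleeved [ 0.6476 -0.2618] l 0.198 w 0.045 ang -6.0 r 0.699
short [0.6423 0.2609] l 0.155 w 0.074 ang -15.3 r 0.693
long [0.4525 0.3648] l 0.218 w 0.075 ang 6.2 r 0.581
middle [0.4505 0.1247] l 0.175 w 0.074 ang 17.2 r 0.467
```

```bash
cat >> h.py <<'E'
def row(x,y,z,th):
    from workcell import observe
    s=observe(); C=R.from_euler("xyz",s["tool_rot"]); T=R.from_euler("xyz",[np.pi,0,np.radians(th+90)])
    d=C.inv().apply(np.array([x,y,z])-s["position"]); r=(C.inv()*T).as_rotvec(degrees=True)
    print("t %.2f row %s %s  rows>= %d"%(s["clock"],d.round(4),r.round(2),1+max(np.linalg.norm(d)/.0417,np.linalg.norm(r)/7.16)), "F",np.round(s["force"],1),"grip",round(s["grip_width"],4))
E
python3 -c "
from h import *
row(.45,-.137,.231,11.9)"
```

```text
t 0.15 row [ 4.056e-01 -3.864e-01  2.000e-04] [-4.000e-02 -3.000e-02 -8.839e+01]  rows>= 14 F [-0.  -0.  -0.3] grip 0.0855
```

send_rows(
  plan="0.4056 -0.3864 0 0 0 -88.39 0.085;0.4056 -0.3864 0 0 0 -88.39 0.085;0.4056 -0.3864 0 0 0 -88.39 0.085;0.4056 -0.3864 0 0 0 -88.39 0.085;0.4056 -0.3864 0 0 0 -88.39 0.085;0.4056 -0.3864 0 0 0 -88.39 0.085;0.4056 -0.3864 0 0 0 -88.39 0.085;0.4056 -0.3864 0 0 0 -88.39 0.085;0.4056 -0.3864 0 0 0 -88.39 0.085;0.4056 -0.3864 0 0 0 -88.39 0.085",
  grip_force=40,
)

```text
clock: 0.98
position: [0.3727, -0.256, 0.2315]
tool_rot: [3.141, 0.0, 1.492]
force: [0.9, -1.8, 0.1]
grip_width: 0.0845
finger_force: 0.0
```

```bash
python3 -c "
from h import *
row(.45,-.137,.231,11.9)"
```

```text
t 0.98 row [0.1247 0.0676 0.0004] [ 1.000e-02  2.000e-02 -1.643e+01]  rows>= 4 F [ 0.9 -1.8  0.1] grip 0.0845
```

send_rows(
  plan="0.1247 0.0676 0 0 0 -16.43 0.085;0.1247 0.0676 0 0 0 -16.43 0.085;0.1247 0.0676 0 0 0 -16.43 0.085;0.1247 0.0676 0 0 0 -16.43 0.085;0.1247 0.0676 0 0 0 -16.43 0.085;0.1247 0.0676 0 0 0 -16.43 0.085;0.1247 0.0676 0 0 0 -16.43 0.085",
)

```text
clock: 1.57
position: [0.4497, -0.1399, 0.2311]
tool_rot: [-3.141, 0.0, 1.772]
force: [-0.4, -0.5, 0.4]
grip_width: 0.0852
finger_force: 0.0
```

Run:
```python
from h import *
from workcell import observe,imaging
import cv2
row(.45,-.137,.231,11.9)
s=observe();f=imaging.grab_frame("wrist");T=np.array(f["tool_from_camera"]);print(T.round(3),f["fx"])
C=R.from_euler("xyz",s["tool_rot"]); M=C.as_matrix()@T[:3,:3]; eye=s["position"]+C.apply(T[:3,3])
P=np.array([.45,-.137,.136]); c=M.T@(P-eye); print("expected px",f["fx"]*c[0]/c[2]+f["cx"],f["fy"]*c[1]/c[2]+f["cy"])
cv2.imwrite("pics/w1.png",f["color"][:,:,::-1])
```

```text
t 1.57 row [0.0028 0.0009 0.0001] [-0.04  0.   -0.38]  rows>= 1 F [-0.4 -0.5  0.4] grip 0.0852
[[ 0.    -0.961 -0.276  0.07 ]
 [ 1.     0.     0.001 -0.   ]
 [-0.001 -0.276  0.961 -0.142]
 [ 0.     0.     0.     1.   ]] 272.61242561056565
expected px 255.3558868760377 191.60775210824877
```

View pics/w1.png

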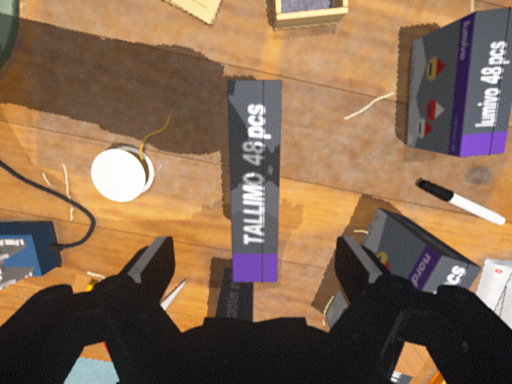

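The large set's top spans about (230,80)–(281,80) at the far end and (233,282)–(277,281) at the near end. I'll cast these corners.

```bash
cat >> h.py <<'E'
def wcast(px,z):
    from workcell import observe,imaging
    s=observe();f=imaging.grab_frame("wrist");T=np.array(f["tool_from_camera"]);C=R.from_euler("xyz",s["tool_rot"])
    g=dict(f);g["eye"]=s["position"]+C.apply(T[:3,3]);g["orientation"]=R.from_matrix(C.as_matrix()@T[:3,:3]).as_euler("xyz")
    return cast(g,px,z),g
E
python3 - <<'E'
from h import *
P,_=wcast([(230,80),(232.5,282),(277,281),(281.5,80)],.136)
print(P.round(4)); print(quad(P))
row(.45,-.137,.091,11.9)
E
```

```text
[[ 0.411  -0.0495  0.136 ]
 [ 0.4464 -0.2339  0.136 ]
 [ 0.4896 -0.2239  0.136 ]
 [ 0.4518 -0.0412  0.136 ]]
(array([ 0.44971198, -0.1370854 ]), np.float64(0.18717139399759822), np.float64(0.04303688196963008), np.float64(-168.731417970081))
t 1.67 row [0.0031 0.0011 0.1402] [-0.03  0.01 -0.44]  rows>= 4 F [-0.1 -0.5  0.7] grip 0.0849
```

The wrist and top views agree within 1 mm, so I'll descend and grip.

send_rows(
  plan="0.003 0.001 0.04 0 0 -0.2 0.085;0.003 0.001 0.08 0 0 -0.2 0.085;0.003 0.001 0.12 0 0 -0.2 0.085;0.003 0.001 0.14 0 0 -0.2 0.085;0.003 0.001 0.14 0 0 -0.2 0.085;0.003 0.001 0.14 0 0 -0.2 0.03;0.003 0.001 0.14 0 0 -0.2 0.03;0.003 0.001 0.14 0 0 -0.2 0.03;0.003 0.001 0.14 0 0 -0.2 0.03;0.003 0.001 0.14 0 0 -0.2 0.03",
  grip_force=40,
)

```text
clock: 2.5
position: [0.451, -0.1368, 0.0929]
tool_rot: [3.14, 0.002, 1.775]
force: [-3.7, -1.0, 13.0]
grip_width: 0.0444
finger_force: 39.2
```

send_rows(
  plan="0 0 0 0 0 0 0.03;0 0 0 0 0 0 0.03;0 0 0 0 0 0 0.03;0 0 0 0 0 0 0.03",
)

```text
clock: 2.83
position: [0.451, -0.1368, 0.0929]
tool_rot: [3.14, 0.002, 1.775]
force: [-3.3, -0.1, 14.7]
grip_width: 0.0445
finger_force: 39.2
```

send_rows(
  plan="0 0 -0.03 0 0 0 0.03;0 0 -0.06 0 0 0 0.03;0 0 -0.09 0 0 0 0.03;0 0 -0.09 0 0 0 0.03;0 0 -0.09 0 0 0 0.03;0 0 -0.09 0 0 0 0.03",
)

```text
clock: 3.33
position: [0.4502, -0.1365, 0.1813]
tool_rot: [3.141, 0.001, 1.775]
force: [0.2, -0.1, -4.3]
grip_width: 0.0443
finger_force: 44.4
```

```bash
python3 -c "
from h import *
row(.4525,.3648,.182,6.2)"
```

```text
t 3.33 row [ 0.4903  0.1041 -0.001 ] [0.01 0.03 5.52]  rows>= 13 F [ 0.2 -0.1 -4.3] grip 0.0443
```

send_rows(
  plan="0.02 0.004 0 0 0 0.3 0.03;0.05 0.011 0 0 0 0.6 0.03;0.085 0.018 0 0 0 1 0.03;0.12 0.026 0 0 0 1.4 0.03;0.155 0.033 0 0 0 1.8 0.03;0.19 0.04 0 0 0 2.1 0.03;0.225 0.048 0 0 0 2.5 0.03;0.26 0.055 0 0 0 2.9 0.03;0.295 0.063 0 0 0 3.3 0.03;0.33 0.07 0 0 0 3.7 0.03",
)

```text
clock: 4.17
position: [0.451, 0.2027, 0.1802]
tool_rot: [-3.14, 0.001, 1.711]
force: [1.4, -0.0, -2.9]
grip_width: 0.0445
finger_force: 44.2
```

```bash
python3 -c "
from h import *
row(.4525,.3648,.182,6.2)"
```

```text
t 4.17 row [ 0.1603  0.0242 -0.0019] [-0.1   0.03  1.84]  rows>= 4 F [ 1.4 -0.  -2.9] grip 0.0445
```

send_rows(
  plan="0.035 0.005 0 0 0 0.5 0.03;0.07 0.01 0 0 0 1 0.03;0.105 0.016 0 0 0 1.4 0.03;0.135 0.02 0 0 0 1.84 0.03;0.155 0.0235 0 0 0 1.84 0.03;0.16 0.0242 0 0 0 1.84 0.03;0.16 0.0242 0 0 0 1.84 0.03;0.16 0.0242 0 0 0 1.84 0.03;0.16 0.0242 0 0 0 1.84 0.03",
)

```text
clock: 4.92
position: [0.4535, 0.3615, 0.1807]
tool_rot: [-3.141, 0.001, 1.678]
force: [-0.6, -0.6, -4.3]
grip_width: 0.0445
finger_force: 44.2
```

Run:
```python
from h import *
row(.4525,.3648,.182,6.2)
from workcell import imaging
import cv2
f=imaging.grab_frame("top");im=f["color"][:,:,::-1]
a=cv2.resize(im[115:235,50:220],None,fx=4.7,fy=4.7,interpolation=cv2.INTER_CUBIC)
w=imaging.grab_frame("wrist")["color"][:,:,::-1]
cv2.imwrite("pics/c2.png",np.vstack([cv2.resize(a,(512,361)),w[:230]]))
```

```text
t 4.92 row [ 0.0034 -0.0006 -0.0013] [-0.04  0.08 -0.04]  rows>= 1 F [-0.6 -0.6 -4.3] grip 0.0445
```

View pics/c2.png

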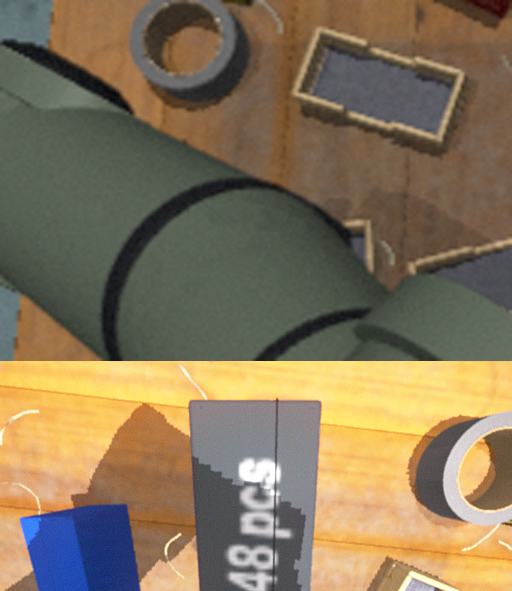

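The arm hides the cradle from the top camera and the held box hides it from the wrist. I'll go by the numbers and watch the force while lowering.

send_rows(
  plan="0.0034 -0.0006 0 0 0 0 0.03;0.0034 -0.0006 0.015 0 0 0 0.03;0.0034 -0.0006 0.03 0 0 0 0.03;0.0034 -0.0006 0.04 0 0 0 0.03;0.0034 -0.0006 0.05 0 0 0 0.03;0.0034 -0.0006 0.06 0 0 0 0.03;0.0034 -0.0006 0.068 0 0 0 0.03;0.0034 -0.0006 0.073 0 0 0 0.03;0.0034 -0.0006 0.075 0 0 0 0.03;0.0034 -0.0006 0.075 0 0 0 0.03",
)

```text
clock: 5.85
position: [0.4523, 0.3663, 0.106]
tool_rot: [-3.141, 0.0, 1.679]
force: [-0.5, -0.0, -3.1]
grip_width: 0.0448
finger_force: 44.1
```

send_rows(
  plan="0 0 0.002 0 0 0 0.03;0 0 0.004 0 0 0 0.03;0 0 0.004 0 0 0 0.03;0 0 0.004 0 0 0 0.03",
)

```text
clock: 6.18
position: [0.4524, 0.3663, 0.1024]
tool_rot: [3.141, -0.0, 1.679]
force: [-0.6, 0.1, -3.5]
grip_width: 0.0448
finger_force: 44.2
```

send_rows(
  plan="0 0 0.001 0 0 0 0.03;0 0 0.002 0 0 0 0.03;0 0 0.002 0 0 0 0.03;0 0 0.002 0 0 0 0.055;0 0 0.002 0 0 0 0.07;0 0 0.002 0 0 0 0.085;0 0 0.002 0 0 0 0.085;0 0 0.002 0 0 0 0.085;0 0 0.002 0 0 0 0.085",
)

```text
clock: 6.93
position: [0.4524, 0.3663, 0.1003]
tool_rot: [-3.142, -0.0, 1.679]
force: [-0.6, 0.3, 0.4]
grip_width: 0.0851
finger_force: 0.0
```

send_rows(
  plan="0 0 -0.03 0 0 0 0.085;0 0 -0.06 0 0 0 0.085;0 0 -0.1 0 0 0 0.085;0 0 -0.14 0 0 0 0.085;0 0 -0.14 0 0 0 0.085",
)

```text
clock: 7.35
position: [0.4539, 0.3685, 0.2475]
tool_rot: [3.134, -0.005, 1.679]
force: [1.0, 1.5, 0.7]
grip_width: 0.085
finger_force: 0.0
```

Run:
```python
from h import *
row(.6484,-.0029,.231,17.6)
from workcell import imaging
import cv2
cv2.imwrite("pics/w3.png",imaging.grab_frame("wrist")["color"][:,:,::-1])
```

```text
t 7.35 row [-0.3903  0.153   0.0156] [  0.45  -0.25 -11.39]  rows>= 11 F [1.  1.5 0.7] grip 0.085
```

View pics/w3.png

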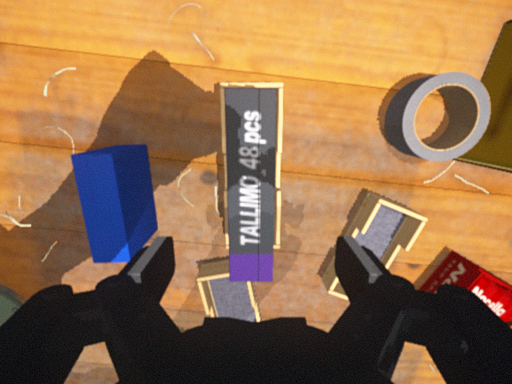

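The large set stands inside the long cradle, with the rim visible all round it. Now the small set.

send_rows(
  plan="-0.039 0.0153 0 0 0 -1.1 0.085;-0.078 0.031 0 0 0 -2.3 0.085;-0.117 0.046 0 0 0 -3.4 0.085;-0.156 0.061 0 0 0 -4.5 0.085;-0.195 0.076 0.005 0 0 -5.7 0.085;-0.234 0.092 0.01 0 0 -6.8 0.085;-0.273 0.107 0.01 0 0 -8 0.085;-0.312 0.122 0.01 0 0 -9.1 0.085;-0.351 0.138 0.01 0 0 -10.3 0.085;-0.38 0.15 0.01 0 0 -11.3 0.085",
)

```text
clock: 8.23
position: [0.6433, 0.0012, 0.2294]
tool_rot: [-3.141, 0.001, 1.876]
force: [0.1, -0.2, -0.0]
grip_width: 0.0851
finger_force: 0.0
```

send_rows(
  plan="-0.01 0.003 0 0 0 0 0.085;-0.01 0.003 0 0 0 0 0.085;-0.01 0.003 0 0 0 0 0.085;-0.01 0.003 0 0 0 0 0.085",
)

```text
clock: 8.57
position: [0.6479, -0.0023, 0.23]
tool_rot: [-3.141, -0.001, 1.878]
force: [-0.5, 0.4, 0.3]
grip_width: 0.0849
finger_force: 0.0
```

Run:
```python
from h import *
row(.6484,-.0029,.056,17.6)
from workcell import imaging
import cv2
cv2.imwrite("pics/w4.png",imaging.grab_frame("wrist")["color"][:,:,::-1])
```

```text
t 8.57 row [-0.0008  0.0004  0.1739] [-0.03 -0.05  0.  ]  rows>= 5 F [-0.5  0.4  0.3] grip 0.0849
```

View pics/w4.png

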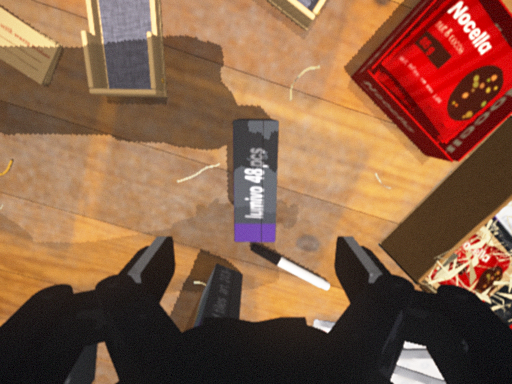

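Run:
```python
from h import *
P,_=wcast([(232,120),(235,241.5),(274.5,241.5),(278.5,119.5)],.101)
print(quad(P))
```

```text
(array([ 0.64842008, -0.00130878]), np.float64(0.1283613512296852), np.float64(0.04387949180792638), np.float64(-162.54704230898892))
```

send_rows(
  plan="0 0 0.04 0 0 0 0.085;0 0 0.08 0 0 0 0.085;0 0 0.12 0 0 0 0.085;0 0 0.15 0 0 0 0.085;0 0 0.17 0 0 0 0.085;0 0 0.174 0 0 0 0.085;0 0 0.174 0 0 0 0.03;0 0 0.174 0 0 0 0.03;0 0 0.174 0 0 0 0.03;0 0 0.174 0 0 0 0.03",
)

```text
clock: 9.5
position: [0.6494, -0.0036, 0.0582]
tool_rot: [3.139, 0.001, 1.876]
force: [-2.4, 0.5, 7.0]
grip_width: 0.0446
finger_force: 42.1
```

send_rows(
  plan="0 0 0 0 0 0 0.03;0 0 0 0 0 0 0.03;0 0 0 0 0 0 0.03;0 0 0 0 0 0 0.03",
)

```text
clock: 9.83
position: [0.6494, -0.0036, 0.0582]
tool_rot: [3.139, 0.001, 1.876]
force: [-2.2, 0.3, 8.8]
grip_width: 0.0445
finger_force: 42.3
```

send_rows(
  plan="0 0 -0.03 0 0 0 0.03;0 0 -0.06 0 0 0 0.03;0 0 -0.08 0 0 0 0.03;0 0 -0.08 0 0 0 0.03;0 0 -0.08 0 0 0 0.03;0 0 -0.08 0 0 0 0.03",
)

```text
clock: 10.33
position: [0.6481, -0.0041, 0.1358]
tool_rot: [-3.141, 0.0, 1.876]
force: [0.5, -0.2, -4.4]
grip_width: 0.0447
finger_force: 43.4
```

```bash
python3 -c "
from h import *
row(.6423,.2595,.137,-15.3)"
```

```text
t 10.33 row [ 0.2531  0.0738 -0.0013] [-3.000e-02  2.000e-02  3.281e+01]  rows>= 7 F [ 0.5 -0.2 -4.4] grip 0.0447
```

send_rows(
  plan="0.025 0.007 0 0 0 3.3 0.03;0.055 0.016 0 0 0 7 0.03;0.085 0.025 0 0 0 11 0.03;0.115 0.034 0 0 0 15 0.03;0.145 0.042 0 0 0 19 0.03;0.175 0.051 0 0 0 23 0.03;0.205 0.06 0 0 0 27 0.03;0.23 0.067 0 0 0 30 0.03;0.247 0.072 0 0 0 32 0.03;0.2531 0.0738 0 0 0 32.81 0.03",
)

```text
clock: 11.17
position: [0.641, 0.2636, 0.1347]
tool_rot: [-3.139, -0.0, 1.306]
force: [0.2, 0.5, -3.3]
grip_width: 0.0445
finger_force: 43.2
```

send_rows(
  plan="0 0 0 0 0 0 0.03;0 0 0 0 0 0 0.03;0 0 0 0 0 0 0.03;0 0 0 0 0 0 0.03",
)

```text
clock: 11.5
position: [0.6431, 0.258, 0.136]
tool_rot: [-3.142, 0.001, 1.303]
force: [-0.3, -0.2, -3.1]
grip_width: 0.0446
finger_force: 43.2
```

```bash
python3 -c "
from h import *
row(.6423,.2595,.066,-15.3)"
```

```text
t 11.50 row [ 0.0013 -0.0012  0.07  ] [-0.    0.05 -0.07]  rows>= 2 F [-0.3 -0.2 -3.1] grip 0.0446
```

send_rows(
  plan="0.0013 -0.0012 0.01 0 0 0 0.03;0.0013 -0.0012 0.02 0 0 0 0.03;0.0013 -0.0012 0.03 0 0 0 0.03;0.0013 -0.0012 0.04 0 0 0 0.03;0.0013 -0.0012 0.05 0 0 0 0.03;0.0013 -0.0012 0.058 0 0 0 0.03;0.0013 -0.0012 0.064 0 0 0 0.03;0.0013 -0.0012 0.067 0 0 0 0.03;0.0013 -0.0012 0.067 0 0 0 0.03;0.0013 -0.0012 0.067 0 0 0 0.03",
)

```text
clock: 12.33
position: [0.642, 0.2614, 0.0695]
tool_rot: [3.141, -0.0, 1.304]
force: [0.1, 0.9, -2.7]
grip_width: 0.0449
finger_force: 43.3
```

send_rows(
  plan="0 0 0.002 0 0 0 0.03;0 0 0.003 0 0 0 0.03;0 0 0.003 0 0 0 0.03;0 0 0.003 0 0 0 0.03",
)

```text
clock: 12.67
position: [0.6419, 0.2613, 0.0665]
tool_rot: [3.141, -0.0, 1.304]
force: [-0.7, -0.1, -3.2]
grip_width: 0.0447
finger_force: 43.3
```

send_rows(
  plan="0 0 0.001 0 0 0 0.03;0 0 0.002 0 0 0 0.03;0 0 0.002 0 0 0 0.03;0 0 0.002 0 0 0 0.055;0 0 0.002 0 0 0 0.07;0 0 0.002 0 0 0 0.085;0 0 0.002 0 0 0 0.085;0 0 0.002 0 0 0 0.085;0 0 0.002 0 0 0 0.085",
)

```text
clock: 13.42
position: [0.6419, 0.2613, 0.0642]
tool_rot: [-3.141, 0.0, 1.304]
force: [-0.1, 0.1, 0.2]
grip_width: 0.0851
finger_force: 0.0
```

send_rows(
  plan="0 0 -0.03 0 0 0 0.085;0 0 -0.06 0 0 0 0.085;0 0 -0.1 0 0 0 0.085;0 0 -0.14 0 0 0 0.085;0 0 -0.165 0 0 0 0.085;0 0 -0.165 0 0 0 0.085",
)

```text
clock: 13.92
position: [0.6438, 0.2625, 0.2356]
tool_rot: [3.136, -0.005, 1.304]
force: [-0.6, -0.3, -1.2]
grip_width: 0.0847
finger_force: 0.0
```

Run:
```python
from h import *
row(.4646,-.3758,.231,6.1)
from workcell import imaging
import cv2
cv2.imwrite("pics/w5.png",imaging.grab_frame("wrist")["color"][:,:,::-1])
```

```text
t 13.92 row [-0.6629 -0.0043  0.0011] [  0.4   -0.23 -21.41]  rows>= 16 F [-0.6 -0.3 -1.2] grip 0.0847
```

View pics/w5.png

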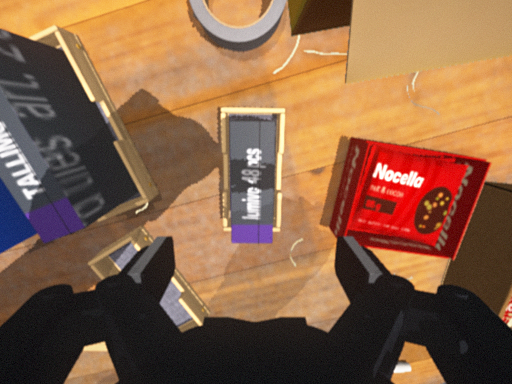

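The small set stands centred in the short cradle. Next, the medium set.

send_rows(
  plan="-0.04 0 0 0 0 -1.3 0.085;-0.08 0 0 0 0 -2.6 0.085;-0.12 0 0 0 0 -3.9 0.085;-0.16 -0.001 0 0 0 -5.2 0.085;-0.2 -0.001 0 0 0 -6.5 0.085;-0.24 -0.001 0 0 0 -7.8 0.085;-0.28 -0.002 0 0 0 -9.1 0.085;-0.32 -0.002 0 0 0 -10.4 0.085;-0.36 -0.002 0 0 0 -11.7 0.085;-0.39 -0.002 0 0 0 -12.6 0.085",
)

```text
clock: 14.8
position: [0.5354, -0.1177, 0.2285]
tool_rot: [-3.14, 0.001, 1.523]
force: [0.2, -0.4, -0.3]
grip_width: 0.0848
finger_force: 0.0
```

Run:
```python
from h import *
row(.4646,-.3758,.231,6.1)
```

```text
t 14.80 row [-0.2612 -0.0584 -0.0023] [-0.09  0.03 -8.84]  rows>= 7 F [ 0.2 -0.4 -0.3] grip 0.0848
```

send_rows(
  plan="-0.04 -0.009 0 0 0 -1.3 0.085;-0.08 -0.018 0 0 0 -2.6 0.085;-0.12 -0.027 0 0 0 -4 0.085;-0.16 -0.036 0 0 0 -5.4 0.085;-0.2 -0.045 0 0 0 -6.8 0.085;-0.235 -0.053 0 0 0 -8 0.085;-0.2612 -0.0584 0 0 0 -8.84 0.085;-0.2612 -0.0584 0 0 0 -8.84 0.085;-0.2612 -0.0584 0 0 0 -8.84 0.085;-0.2612 -0.0584 0 0 0 -8.84 0.085",
)

```text
clock: 15.63
position: [0.4665, -0.3717, 0.2286]
tool_rot: [-3.141, -0.001, 1.678]
force: [-0.1, -0.2, 0.3]
grip_width: 0.0851
finger_force: 0.0
```

Run:
```python
from h import *
row(.4646,-.3758,.068,6.1)
from workcell import imaging
import cv2
cv2.imwrite("pics/w6.png",imaging.grab_frame("wrist")["color"][:,:,::-1])
```

```text
t 15.63 row [-0.0041 -0.0022  0.1606] [-0.03 -0.07  0.06]  rows>= 4 F [-0.1 -0.2  0.3] grip 0.0851
```

View pics/w6.png

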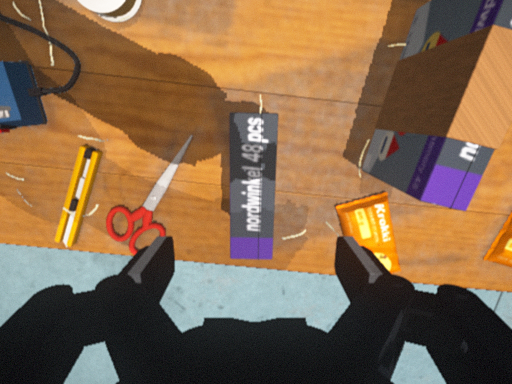

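The medium set's top corners are at (229,113), (279,113), (273,258) and (231,258). The sleeved set is well clear on the right.

Run:
```python
from h import *
P,_=wcast([(229,113),(231,258),(273,258),(279,113)],.113)
print(quad(P))
row(.4646,-.3758,.068,6.1)
```

```text
(array([ 0.46561403, -0.37389183]), np.float64(0.14707597507269107), np.float64(0.04486830144889843), np.float64(-174.60917993936226))
t 15.73 row [-0.0044 -0.0028  0.161 ] [-0.01 -0.04  0.14]  rows>= 4 F [ 0.1 -0.1  0.4] grip 0.0849
```

send_rows(
  plan="-0.003 -0.002 0.04 0 0 0.3 0.085;-0.003 -0.002 0.08 0 0 0.3 0.085;-0.003 -0.002 0.12 0 0 0.3 0.085;-0.003 -0.002 0.15 0 0 0.3 0.085;-0.003 -0.002 0.161 0 0 0.3 0.085;-0.003 -0.002 0.161 0 0 0.3 0.085;-0.003 -0.002 0.161 0 0 0.3 0.03;-0.003 -0.002 0.161 0 0 0.3 0.03;-0.003 -0.002 0.161 0 0 0.3 0.03;-0.003 -0.002 0.161 0 0 0.3 0.03",
)

```text
clock: 16.57
position: [0.4655, -0.3763, 0.0702]
tool_rot: [3.14, 0.002, 1.672]
force: [-2.1, 2.4, 10.3]
grip_width: 0.0449
finger_force: 40.0
```

send_rows(
  plan="0 0 0 0 0 0 0.03;0 0 0 0 0 0 0.03;0 0 0 0 0 0 0.03;0 0 0 0 0 0 0.03",
)

```text
clock: 16.9
position: [0.4656, -0.3763, 0.0702]
tool_rot: [3.14, 0.002, 1.672]
force: [-2.5, 1.3, 10.9]
grip_width: 0.0447
finger_force: 40.1
```

send_rows(
  plan="0 0 -0.03 0 0 0 0.03;0 0 -0.06 0 0 0 0.03;0 0 -0.08 0 0 0 0.03;0 0 -0.08 0 0 0 0.03;0 0 -0.08 0 0 0 0.03;0 0 -0.08 0 0 0 0.03",
)

```text
clock: 17.4
position: [0.4644, -0.3757, 0.1479]
tool_rot: [-3.141, -0.0, 1.673]
force: [-1.0, 0.1, -2.2]
grip_width: 0.0449
finger_force: 43.2
```

```bash
python3 -c "
from h import *
row(.4505,.1247,.149,17.2)"
```

```text
t 17.40 row [ 0.4992  0.0371 -0.001 ] [-3.000e-02 -1.000e-02 -1.136e+01]  rows>= 13 F [-1.   0.1 -2.2] grip 0.0449
```

send_rows(
  plan="0.02 0.0015 0 0 0 -0.5 0.03;0.05 0.004 0 0 0 -1.1 0.03;0.085 0.006 0 0 0 -2 0.03;0.12 0.009 0 0 0 -2.8 0.03;0.155 0.0115 0 0 0 -3.5 0.03;0.19 0.014 0 0 0 -4.3 0.03;0.225 0.0165 0 0 0 -5.1 0.03;0.26 0.019 0 0 0 -5.9 0.03;0.295 0.022 0 0 0 -6.7 0.03;0.33 0.0245 0 0 0 -7.5 0.03",
)

```text
clock: 18.23
position: [0.4547, -0.0433, 0.1475]
tool_rot: [-3.14, -0.001, 1.804]
force: [1.1, 0.2, -3.3]
grip_width: 0.0447
finger_force: 43.2
```

```bash
python3 -c "
from h import *
row(.4505,.1240,.149,17.2)"
```

```text
t 18.23 row [ 0.1637  0.0347 -0.0015] [-0.08 -0.04 -3.82]  rows>= 5 F [ 1.1  0.2 -3.3] grip 0.0447
```

send_rows(
  plan="0.035 0.007 0 0 0 -0.8 0.03;0.07 0.015 0 0 0 -1.6 0.03;0.105 0.022 0 0 0 -2.4 0.03;0.135 0.029 0 0 0 -3.2 0.03;0.155 0.033 0 0 0 -3.8 0.03;0.1637 0.0347 0 0 0 -3.82 0.03;0.1637 0.0347 0 0 0 -3.82 0.03;0.1637 0.0347 0 0 0 -3.82 0.03;0.1637 0.0347 0 0 0 -3.82 0.03;0.1637 0.0347 0 0 0 -3.82 0.03",
)

```text
clock: 19.07
position: [0.4516, 0.121, 0.148]
tool_rot: [-3.141, 0.0, 1.869]
force: [-0.2, -1.2, -3.4]
grip_width: 0.0445
finger_force: 43.2
```

```bash
python3 -c "
from h import *
row(.4505,.1235,.078,17.2)"
```

```text
t 19.07 row [ 0.0028 -0.0002  0.07  ] [-0.04  0.02 -0.14]  rows>= 2 F [-0.2 -1.2 -3.4] grip 0.0445
```

send_rows(
  plan="0.002 0 0.01 0 0 0 0.03;0.002 0 0.02 0 0 0 0.03;0.002 0 0.03 0 0 0 0.03;0.002 0 0.04 0 0 0 0.03;0.002 0 0.05 0 0 0 0.03;0.002 0 0.058 0 0 0 0.03;0.002 0 0.064 0 0 0 0.03;0.002 0 0.068 0 0 0 0.03;0.002 0 0.069 0 0 0 0.03;0.002 0 0.069 0 0 0 0.03",
)

```text
clock: 19.9
position: [0.451, 0.1244, 0.0792]
tool_rot: [-3.141, -0.0, 1.871]
force: [-0.2, -0.5, -2.9]
grip_width: 0.0445
finger_force: 43.2
```

send_rows(
  plan="0 0 0.001 0 0 0 0.03;0 0 0.001 0 0 0 0.03;0 0 0.001 0 0 0 0.03",
)

```text
clock: 20.15
position: [0.4511, 0.1243, 0.0786]
tool_rot: [3.141, 0.0, 1.87]
force: [0.5, -0.1, -3.3]
grip_width: 0.0445
finger_force: 43.2
```

send_rows(
  plan="0 0 0.001 0 0 0 0.03;0 0 0.002 0 0 0 0.03;0 0 0.002 0 0 0 0.03;0 0 0.002 0 0 0 0.055;0 0 0.002 0 0 0 0.07;0 0 0.002 0 0 0 0.085;0 0 0.002 0 0 0 0.085;0 0 0.002 0 0 0 0.085;0 0 0.002 0 0 0 0.085",
)

```text
clock: 20.9
position: [0.451, 0.1243, 0.0763]
tool_rot: [-3.142, -0.0, 1.87]
force: [-0.4, 0.8, 0.0]
grip_width: 0.0849
finger_force: 0.0
```

send_rows(
  plan="0 0 -0.03 0 0 0 0.085;0 0 -0.06 0 0 0 0.085;0 0 -0.1 0 0 0 0.085;0 0 -0.14 0 0 0 0.085;0 0 -0.18 0 0 0 0.085;0 0 -0.18 0 0 0 0.085",
)

```text
clock: 21.4
position: [0.4532, 0.1254, 0.2627]
tool_rot: [3.133, 0.001, 1.87]
force: [0.2, 1.0, -0.1]
grip_width: 0.0851
finger_force: 0.0
```

send_rows(
  plan="-0.04 0 0 0 0 0 0.085;-0.08 0 0 0 0 0 0.085;-0.12 0 0 0 0 0 0.085;-0.16 0 0 0 0 0 0.085;-0.2 0 0 0 0 0 0.085;-0.24 0 0 0 0 0 0.085;-0.28 0 0 0 0 0 0.085;-0.3 0 0 0 0 0 0.085;-0.3 0 0 0 0 0 0.085;-0.3 0 0 0 0 0 0.085",
)

```text
clock: 22.23
position: [0.5393, -0.1633, 0.2557]
tool_rot: [-3.141, -0.001, 1.868]
force: [0.8, 1.2, 0.6]
grip_width: 0.0848
finger_force: 0.0
```

Run:
```python
from h import *
row(.45,0,.231,6.1)
from workcell import imaging
import cv2
t=imaging.grab_frame("top")["color"][90:240,80:400,::-1]; s=imaging.grab_frame("scene")["color"][:,:,::-1]
t=cv2.resize(t,(533,250),interpolation=cv2.INTER_CUBIC); s=cv2.resize(s[100:360,40:400],(485,350))
o=np.zeros((600,533,3),np.uint8); o[:250]=t; o[250:,:485]=s
cv2.imwrite("pics/fin.png",o)
```

```text
t 22.23 row [ 0.1823 -0.0375  0.0248] [-0.04 -0.03 10.95]  rows>= 5 F [0.8 1.2 0.6] grip 0.0848
```

View pics/fin.png

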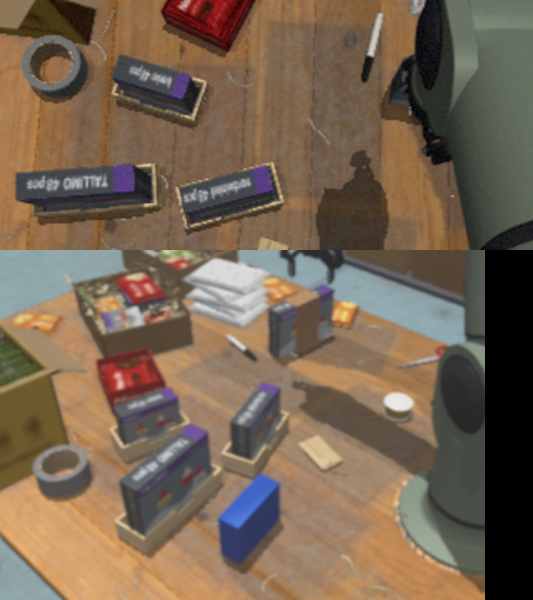

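All three plain sets stand in their own cradles, the sleeved set is untouched, and the gripper is clear of everything. I'm handing in.

```bash
python3 -c "
from workcell import bot
print(bot.job_done())"
```

```text
the job is handed in; nothing more can be done
None
```

The small, medium and large sets each stand upright and released in their short, middle and long cradles, the sleeved set and the blue look-alike were left alone, and the job was handed in at about 22 s; no verdict came back.

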